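Hang the slotted tile template on its pin

TASK

Lift the slotted metal tile template by its wooden grip out of the grooved rack and hang it on the headed pin of the small stand: slide its open slot sideways over the pin, let it settle so that the pin sits up in the notch at the slot's inner end, and let go so that it hangs there upright and still. The pin's height was last set by hand, so feel for it gently (never press the template against the stand with more than 20 N), and leave the other things on the table where they are.

Things in the scene. Friction and masses are not known exactly. Their poses are not given: they have to be found in the camera images.
- template: Part to hang: upright aluminium plate 6 mm thick, 0.15 to 0.31 kg, lower corners cut, wooden grip on top, in a rack groove. Origin: centre of its lower edge; x square to the plate, y along it, z up. Plate y -38 to 38, z 0 to 122 mm. Level slot, z 85 to 99, open at the +y edge, closed at y -7, where a notch (y -7 to 7) rises on to z 107. Balanced about y = 0.
- grip (a point): Middle of the template's wooden grip, at (0, 0, 147 mm) of the template's frame. The grip is 18 mm thick in x, 52 mm long in y, 50 mm high (z 122 to 172): take it from above, across its thickness, firmly.
- bar_end (a point): On the template at (0, 48, 99 mm): underside of the bar above the slot. The bar (z 99 to 122) reaches to y = 58, 20 mm beyond the plate below the slot, so this underside can be lowered on the pin to feel its height; raised 2 to 3 mm again, the template then slides along its +y to bring the pin to the slot's inner end.
- seat (a point): Top of the template's seat notch, at (0, 0, 107 mm) of the template's frame: rests on the top of the pin once hung.
- stand: Heavy fixed stand: grey foot plate 120 x 100 x 12 mm, dark square tube 34 mm wide (collar 40 mm) to 105 mm height with a clamp knob on its +x side, in it a 24 mm square mast, clamped fast, that ends 9 mm above the pin's centre line; the mast's top and the pin's head are its highest points. Origin: on the table under the mast's centre; z up.
- pin_range (a point): Nominal middle of the stand's pin, at (-26, 0, 162 mm) of the stand's frame; the true pin is up to 12 mm higher or lower, not told: feel or see it. Steel pin, 9 mm diameter, from the mast (stand's x = -12) along the stand's -x to x = -40, then a head 18 mm in diameter to x = -45. The template hangs between mast and head, its x and y along the stand's.
- rack: Fixed wooden rack 145 (x) x 120 (y) x 42 mm high with three grooves along its y, at x = -45, 0 and 45 mm, 9 mm wide, 30 mm deep (groove floor 12 mm above the table), closed at both ends. Origin: centre of its underside.
- spare1: Plain aluminium plate without slot or grip, 72 mm wide, 86 mm high, 6 mm thick, standing in another groove; leave it. Origin: centre of its lower edge.
- spare2: Plain aluminium plate without slot or grip, 84 mm wide, 74 mm high, 6 mm thick, standing in another groove; leave it. Origin: centre of its lower edge.
- glaze_bottle: Closed blue plastic bottle, 54 mm diameter, 135 mm high; bystander. Origin: centre of its underside.
- glaze_jar: Clear jar, 66 mm diameter, 80 mm high; bystander. Origin: centre of its underside.
- cup: White open cup, 72 mm across the rim, 75 mm high; bystander. Origin: centre of its underside.
- brush: Flat brush lying on the table, under 30 mm high; bystander.
- tile: Square glazed tile 75 x 75 x 10 mm lying on the table; bystander. Origin: centre of its underside.
Things that resemble listed ones, but are neither listed nor needed, are in the scene too. Of the things like the rack, leave any that is orange; of the rest the smaller one is meant. Several things look just like the stand: the one meant starts nearest to the robot's base.

How it is judged:
By the outcome, as a careful person would: the job done as asked, in the order asked, and still so for the second after the job is handed in, with the robot touching nothing.
It also fails if it takes over 58 s, if anything falls off the work surface, if the arm or the gripper's body presses on something with over 40 N, if the wrist force passes 120 N, or if a joint passes its speed limit or range.

ROBOT

A 6-joint arm with a two-finger parallel gripper is mounted at the origin on the work surface. World frame = base frame: x ahead of the robot, y to its left, z up, the work surface at z = 0. Lengths are in mm, angles in rad, forces in N, time in s.
With the tool pointing down it reaches from about 425 to 950 mm from the base axis. Payload 3.5 kg.
Tool frame: the origin (TCP) lies between the finger pads; the fingertips stand 14 mm ahead of it and the grasp point (between the pads) lies 5 mm behind it; z points along the fingers, y is the line along which they close (so a half turn about z gives the same grasp; the last joint's range is limited). The gripper opens to 85 mm and grips with 20 to 120 N. Pads are 22 mm wide; open, the fingers measure 114 mm over their backs; the gripper's body (76 mm by 85 mm) begins 54 mm behind the grasp point. The pads swing forward as they close: fully open they stand 13 mm farther back than shut.
Start: joints at [1.103, 0.286, 1.577, -0, 1.279, -0.15], TCP at [210.886, 641.197, 245.325] pointing down, gripper open.
Joint ranges: [-2.77, 2.77], [-0.9, 2.22], [0.21, 2.48], [-1.53, 4.67], [0.24, 2.81], [-2.84, 2.84]. Speed limits (rad/s): [2.79, 2.79, 3.14, 3.14, 3.14, 3.14].

INTERFACE

Orientations are given as a 3x3 rotation matrix whose columns are the frame's x, y, z axes.
In Python, from workcell import r, viewer, job gives the robot as it stands.
- The arm moves only by the tool arm_command, never from a script. Its argument "series" is a list of rows, each an object of numbers: "x", "y", "z": the shift along the tool's x, y, z in m; "rx", "ry", "rz": the turn, a rotation vector about the tool's x, y, z in rad; "fingers": the opening, from -1 (shut) to 1 (fully open). In form: [{"x": .., "y": .., "z": .., "rx": .., "ry": .., "rz": .., "fingers": ..}, ...]. A call has 1 to 20 rows; each row is the pose to reach, as a shift and turn from the pose commanded when the call began, along the tool's axes at that moment; what a row does not reach only later rows make up. A row lasts 1/10 s, in which the tool goes at most 50 mm and 8.59 degrees, less where a joint would pass 70% of its speed; a pose out of reach is approached as far as the arm can. A call with a gripper value outside its range is refused whole. The fingers move at their own pace and stop on an object; "newtons" is the grip in N (left out, the last holds). Time passes only in rows, so rows that repeat a pose let the fingers close. It gives the time, the measured TCP pose, the force, the opening and the grip force at its end, in the units of the state.
- r.read_state(): the state, without advancing time (a new reading comes with each control period).
- viewer.capture(name): name is "side" or "top"; returns a dict with "color" (400x640x3 uint8, red, green, blue), "mtx" (3x3 intrinsics, pixels), "origin" and "attitude" of the camera in the world. Camera axes: x right, y down, z forward; pixel columns grow to the right and rows downward; lengths in mm; the calibration is good to about 2 mm. A picture is of the moment at which its call begins. There is no depth.
- job.sign_off(): hands the job in; it is judged then, once.
The state is a dict: "clock": time; "joint_pos": joint angles; "qd": joint speeds; "tau": joint torques, N m; "tcp_pos": TCP position; "tcp_rot": TCP orientation; "force": force on the tool from outside, world axes, zero at the start; "moment": the same for the moment, N m; "grip_width": opening from 0.0 (shut) to 1.0 (fully open); "gripper_force": force on a finger pad.
Only numpy, scipy, OpenCV 4.12 (cv2) and the standard library are available. Lean on these libraries where they do the work, as an engineer would, in place of code of your own. Each camera call takes 0.05 s, during which the arm holds its last target. There are 200 camera calls.

## Working session

There is one attempt and no reset: what is moved stays moved. The work goes in short steps, Python scripts to look and compute and a tool call to move; the robot and the scene stay as the last step left them, time stands still between calls to the robot, and variables do not carry over. Pictures are saved under pics/ and viewed, at most 10 in all, crops included, and the job is handed in when it is done.

Besides the shell and the picture viewer there is one more tool, called after "Call:" as a command line: name --argument value ..., lists and objects as JSON in quotes. arm_command: Moves the arm, as the interface text tells. Its arguments: {"type":"object","properties":{"series":{"type":"array"},"newtons":{"type":"number"}},"required":["series"]}

```bash
mkdir -p pics; ls; python3 - <<'E'
from workcell import r, viewer, job
import cv2,pickle
d={}
for n in("side","top"):
    c=viewer.capture(n);d[n]=c;cv2.imwrite(f"pics/{n}0.png",c["color"][:,:,::-1]);print(n,c["mtx"],c["origin"],c["attitude"])
pickle.dump(d,open("c0.pkl","wb"))
s=r.read_state();print(s)
E
```

```text
pics
side [[412.62943143   0.         316.66497721]
 [  0.         412.62943143 202.65776998]
 [  0.           0.           1.        ]] [ 388.28721922 -993.10145859  821.4463027 ] [[ 0.99000064 -0.08544572  0.11223974]
 [-0.14092883 -0.56442458  0.81336582]
 [-0.00614776 -0.8210505  -0.57082246]]
top [[443.80927773   0.         321.76467918]
 [  0.         443.80927773 202.40429782]
 [  0.           0.           1.        ]] [ 255.75292428  -33.11578732 1343.88415799] [[-0.03266    -0.9762285   0.2142691 ]
 [-0.999458    0.03278573 -0.00296791]
 [-0.00412761 -0.2142499  -0.97677016]]
{'clock': 0.1, 'joint_pos': array([ 1.10303082e+00,  2.87113486e-01,  1.57805218e+00,  1.56324971e-05,
        1.27856172e+00, -1.50009838e-01]), 'qd': array([-0.00093278, -0.00075576, -0.00350915,  0.00062293, -0.00176533,
        0.00041954]), 'tau': array([ 4.77347585e-04, -4.07294476e+01, -2.93699813e+01, -1.86799825e-04,
        3.39838174e-03, -2.11094937e-05]), 'tcp_pos': array([210.61187551, 640.70874239, 244.04948805]), 'tcp_rot': array([[-9.49937444e-01,  3.12438634e-01, -9.75893408e-04],
       [ 3.12439980e-01,  9.49935605e-01, -1.89865754e-03],
       [ 3.33821928e-04, -2.10851400e-03, -9.99997721e-01]]), 'force': array([ 0.0982704 , -0.02054116, -0.71464865]), 'moment': array([-0.01793211, -0.0171846 ,  0.00077522]), 'gripper_force': 0.0, 'grip_width': 1.0015329720080768}
```

View pics/side0.png

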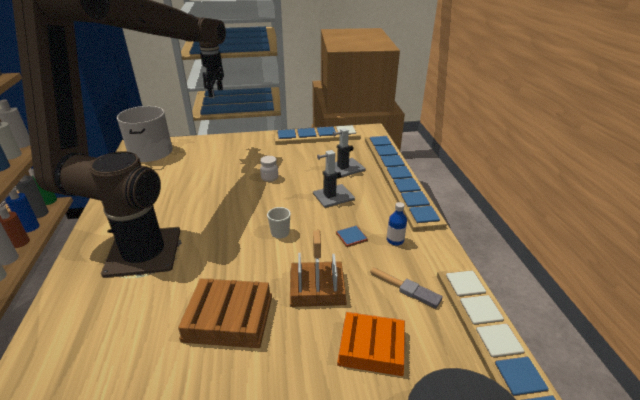

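View pics/top0.png

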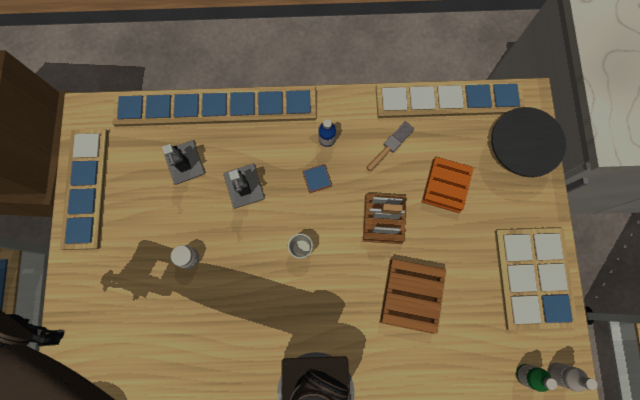

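The side view shows the brown rack with the template at (317,280), and stands at (332,185) and (345,160). In the top view the rack is at (385,217) and the nearer stand at (243,185). I'll zoom in on both.

```bash
cat > h.py <<'E'
import numpy as np,cv2,pickle
def ray(c,u,v):
    d=np.array(c["attitude"])@np.linalg.solve(np.array(c["mtx"]),[u,v,1.]);return np.array(c["origin"]),d
def onz(c,u,v,z):
    o,d=ray(c,u,v);return o+d*(z-o[2])/d[2]
def tri(c1,p1,c2,p2):
    A=[];b=[]
    o1,d1=ray(c1,*p1);o2,d2=ray(c2,*p2)
    t=np.linalg.lstsq(np.c_[d1,-d2],o2-o1,rcond=None)[0]
    a,e=o1+t[0]*d1,o2+t[1]*d2
    return (a+e)/2,np.linalg.norm(a-e)
def proj(c,p):
    q=np.array(c["mtx"])@(np.array(c["attitude"]).T@(np.array(p)-c["origin"]));return q[:2]/q[2]
def crop(c,u,v,w,h,s):
    # pixel (X,Y) of crop -> (u+X/s-.5.., v+Y/s)
    return cv2.resize(c["color"][v:v+h,u:u+w,::-1],None,fx=s,fy=s,interpolation=cv2.INTER_CUBIC)
E
python3 - <<'E'
from h import *
d=pickle.load(open("c0.pkl","rb"))
a=[crop(d["top"],350,180,66,50,6),crop(d["top"],215,155,66,50,6)]
b=[crop(d["side"],284,226,66,50+0,6),crop(d["side"],300,145,66,50+0,6)]
b[0]=cv2.resize(d["side"][ "color"][226:309,284:350,::-1],None,fx=3.6,fy=3.6,interpolation=cv2.INTER_CUBIC)
b[1]=cv2.resize(d["side"][ "color"][145:209,300:366,::-1],None,fx=4.5,fy=4.5,interpolation=cv2.INTER_CUBIC)
im=np.zeros((600,792,3),np.uint8)
im[:300,:396]=a[0];im[:300,396:]=a[1]
h,w=b[0].shape[:2];im[300:300+h,:w]=b[0]
h,w=b[1].shape[:2];im[300:300+h,396:396+w]=b[1]
cv2.imwrite("pics/crop.png",im)
E
```

```text
(no output)
```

View pics/crop.png

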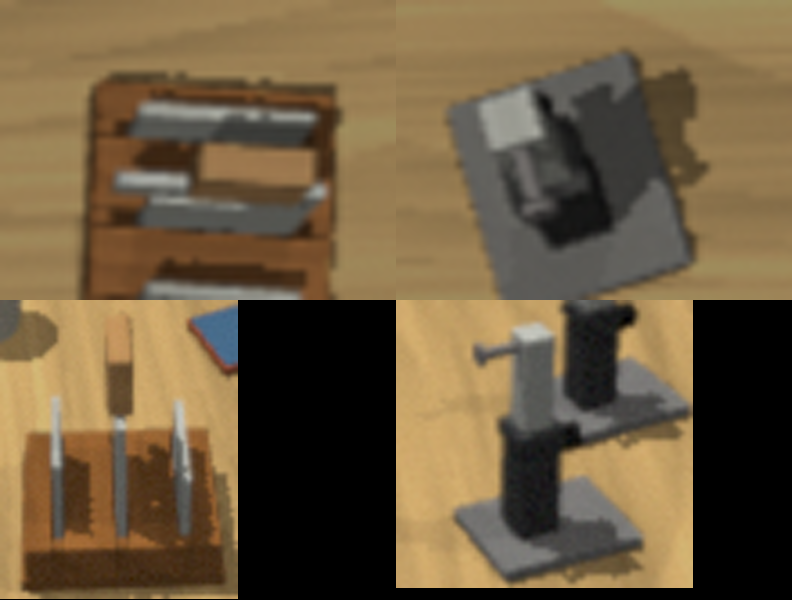

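The crops show the template in the middle groove, bar end to the left in the top view (+y world) at (369,210). The near stand's mast top is at about (300,175), with its pin pointing towards the robot. Next I'll measure.

```bash
python3 - <<'E'
from h import *
np.set_printoptions(precision=1,suppress=True)
d=pickle.load(open("c0.pkl","rb"));T,S=d["top"],d["side"]
t=lambda X,Y,ou,ov,s=6:((X+.5)/s-.5+ou,(Y+.5)/s-.5+ov)
R=lambda X,Y:t(X,Y,350,180); F=lambda X,Y:t(X-396,Y,215,155)
RS=lambda X,Y:t(X,Y-300,284,226,3.6); FS=lambda X,Y:t(X-396,Y-300,300,145,4.5)
# grip top by colour
def show(n,p): print(n,p)
for n,X,Y,z in [("grip tl",202,147,184),("grip tr",315,150,184),("grip br",315,181,184),("grip bl",202,181,184),("bar+y",115,178,134),("bar-y",325,188,134),("rackTL",92,84,42),("rackTR",335,87,42)]:
    show(n,onz(T,*R(X,Y),z))
print("grip side top",RS(119,316), proj(S,[450,-140,184]))
foot=[onz(T,*F(*p),12)[:2] for p in [(450,105),(630,50),(692,262)]]
print("foot",foot)
m=[tri(T,F(*a),S,FS(*b)) for a,b in [((478,97),(512,330)),((528,85),(535,322)),((548,145),(553,334)),((490,152),(526,346))]]
print("mast top",m)
print("head",tri(T,F(540,205),S,FS(481,354)))
# masks
g=cv2.cvtColor(T["color"],cv2.COLOR_RGB2HSV)
m1=((g[...,2]>150)&(g[...,1]<60)).astype(np.uint8)
c=[k for k in cv2.findContours(m1[155:205,215:281],0,2,offset=(215,155))[0] if cv2.contourArea(k)>15]
print("bright",[(cv2.minAreaRect(k)) for k in c])
m2=(g[...,1]<60).astype(np.uint8)
c=max(cv2.findContours(m2[155:215,210:281],0,2,offset=(210,155))[0],key=cv2.contourArea)
print("foot px",cv2.minAreaRect(c),cv2.approxPolyDP(c,2.5,True)[:,0].tolist())
q=cv2.boxPoints(cv2.minAreaRect(c));print([onz(T,*p,12)[:2] for p in q])
c=T["color"].astype(int);mg=((c[...,0]>150)&(c[...,0]-c[...,2]>40)).astype(np.uint8)[195:215,380:408]
k=max(cv2.findContours(mg,0,2,offset=(380,195))[0],key=cv2.contourArea);print("gripmask",cv2.minAreaRect(k),c[207,393],c[170,320])
E
```

```text
grip tl [ 500.1 -200.7  184. ]
grip tr [ 497.  -250.8  184. ]
grip br [ 483.  -249.8  184. ]
grip bl [ 484.7 -199.7  184. ]
bar+y [ 497.3 -166.7  134. ]
bar-y [ 489.3 -263.6  134. ]
rackTL [ 564.2 -168.    42. ]
rackTR [ 558.5 -289.8   42. ]
grip side top (316.69444444444446, 230.08333333333334) [295.3 216.8]
foot [array([655.1, 266. ]), array([681.8, 172.4]), array([567. , 140.5])]
mast top [(array([596. , 214.6, 181.9]), np.float64(21.976768906299473)), (array([602.5, 189.1, 198.7]), np.float64(9.09681643004761)), (array([596.8, 182.5, 186.8]), np.float64(27.717061416958668)), (array([591.3, 213.4, 164. ]), np.float64(9.446898148273466))]
head (array([558.1, 188. , 175. ]), np.float64(0.7580689564315148))
bright [((233.50003051757812, 174.5), (7.589465618133545, 7.589465618133545), 71.56504821777344)]
foot px ((243.54586791992188, 185.4862518310547), (36.876312255859375, 32.18296432495117), 73.3007583618164) [[253, 164], [224, 173], [234, 207], [263, 198]]
[array([654. , 268.4]), array([680.8, 172.1]), array([566.1, 139.5]), array([540.2, 234.1])]
gripmask ((393.0, 207.0), (4.0, 16.0), 90.0) [156 119  78] [ 56  82 104]
```

```bash
python3 - <<'E'
from h import *
np.set_printoptions(precision=1,suppress=True)
d=pickle.load(open("c0.pkl","rb"));T,S=d["top"],d["side"]
t=lambda X,Y,ou,ov,s=6:((X+.5)/s-.5+ou,(Y+.5)/s-.5+ov)
F=lambda X,Y:t(X-396,Y,215,155);FS=lambda X,Y:t(X-396,Y-300,300,145,4.5);RS=lambda X,Y:t(X,Y-300,284,226,3.6)
print("mast top c",tri(T,(233.5,174.5),S,FS(532,334)))
for z in(160,171,180):print(onz(T,233.5,174.5,z))
a=.275;Rz=np.array([[np.cos(a),-np.sin(a)],[np.sin(a),np.cos(a)]]);o=np.array([610.3,203.5])
for zp in(150,162,174):
  P=lambda x,y,z:np.r_[o+Rz@[x,y],z]
  for n,p in dict(head=P(-45,0,zp),mast=P(0,0,zp+9),near=P(-12,-12,zp+9)).items():
    u=proj(T,p);s=proj(S,p);print(zp,n,"top crop",(u-[215,155])*6+[396,0],"side crop",(s-[300,145])*4.5+[396,300])
# side foot corners check
print("foot side",[onz(S,*FS(*p),12) for p in((453,515),(510,577),(642,541),(588,478))])
# rack yaw
c=T["color"].astype(int);m=((c[...,0]-c[...,2]>60)&(c[...,0]<150)).astype(np.uint8)
k=max(cv2.findContours(m[180:255,350:420],0,2,offset=(350,180))[0],key=cv2.contourArea)
print(cv2.minAreaRect(k),[onz(T,*p,30) for p in cv2.boxPoints(cv2.minAreaRect(k))])
print("grip side", tri(T,(392.6,206.8),S,RS(119,318)),"plate bottom dirs",onz(S,*RS(121,536),42),onz(S,*RS(121,420),134))
E
```

```text
mast top c (array([597.4, 200.9, 181.3]), np.float64(1.5568602946070271))
[602.8 205.2 160. ]
[599.6 203.  171. ]
[596.9 201.2 180. ]
150 head top crop [540.6 196.5] side crop [490.2 379.5]
150 mast top crop [511.3 101.9] side crop [545.5 356.5]
150 near top crop [543.1 118.1] side crop [537.9 366.9]
162 head top crop [535.7 190. ] side crop [490.2 365.1]
162 mast top crop [506.1  94.5] side crop [545.8 342.1]
162 near top crop [538.3 110.9] side crop [538.1 352.4]
174 head top crop [530.8 183.5] side crop [490.2 350.6]
174 mast top crop [500.8  87. ] side crop [546.1 327.6]
174 near top crop [533.3 103.5] side crop [538.4 337.8]
foot side [array([541. , 226.1,  12. ]), array([572.3, 135.4,  12. ]), array([681. , 167.8,  12. ]), array([657.2, 263.9,  12. ])]
((384.5, 210.5), (61.0, 69.0), 90.0) [array([ 611.3, -125.9,   30. ]), array([ 604.2, -337. ,   30. ]), array([ 416.9, -322. ,   30. ]), array([ 423.7, -117.2,   30. ])]
grip side (array([ 491.6, -222.8,  198.2]), np.float64(5.207204891615703)) plate bottom dirs [ 487.7 -271.    42. ] [ 491.  -252.1  134. ]
```

Call:
arm_command --series '[{"x": -0.447, "y": -0.37, "z": -0.02, "rz": 1.305, "fingers": 1}, {"x": -0.447, "y": -0.37, "z": -0.02, "rz": 1.305, "fingers": 1}, {"x": -0.447, "y": -0.37, "z": -0.02, "rz": 1.305, "fingers": 1}, {"x": -0.447, "y": -0.37, "z": -0.02, "rz": 1.305, "fingers": 1}, {"x": -0.447, "y": -0.37, "z": -0.02, "rz": 1.305, "fingers": 1}, {"x": -0.447, "y": -0.37, "z": -0.02, "rz": 1.305, "fingers": 1}, {"x": -0.447, "y": -0.37, "z": -0.02, "rz": 1.305, "fingers": 1}, {"x": -0.447, "y": -0.37, "z": -0.02, "rz": 1.305, "fingers": 1}, {"x": -0.447, "y": -0.37, "z": -0.02, "rz": 1.305, "fingers": 1}, {"x": -0.447, "y": -0.37, "z": -0.02, "rz": 1.305, "fingers": 1}, {"x": -0.447, "y": -0.37, "z": -0.02, "rz": 1.305, "fingers": 1}, {"x": -0.538, "y": -0.734, "z": -0.02, "rz": 1.305, "fingers": 1}, {"x": -0.538, "y": -0.734, "z": -0.02, "rz": 1.305, "fingers": 1}, {"x": -0.538, "y": -0.734, "z": -0.02, "rz": 1.305, "fingers": 1}, {"x": -0.538, "y": -0.734, "z": -0.02, "rz": 1.305, "fingers": 1}, {"x": -0.538, "y": -0.734, "z": -0.02, "rz": 1.305, "fingers": 1}, {"x": -0.538, "y": -0.734, "z": -0.02, "rz": 1.305, "fingers": 1}, {"x": -0.538, "y": -0.734, "z": -0.02, "rz": 1.305, "fingers": 1}, {"x": -0.538, "y": -0.734, "z": -0.02, "rz": 1.305, "fingers": 1}, {"x": -0.538, "y": -0.734, "z": -0.02, "rz": 1.305, "fingers": 1}]'

```text
validation failed for argument at $.se...
```

Call:
arm_command --series '[{"x": -0.447, "y": -0.37, "z": -0.02, "rx": 0.0, "ry": 0.0, "rz": 1.305, "fingers": 1.0}, {"x": -0.447, "y": -0.37, "z": -0.02, "rx": 0.0, "ry": 0.0, "rz": 1.305, "fingers": 1.0}, {"x": -0.447, "y": -0.37, "z": -0.02, "rx": 0.0, "ry": 0.0, "rz": 1.305, "fingers": 1.0}, {"x": -0.447, "y": -0.37, "z": -0.02, "rx": 0.0, "ry": 0.0, "rz": 1.305, "fingers": 1.0}]'

```text
clock: 0.5
tcp_pos: [317.7, 470.2, 251.6]
tcp_rot: [[-0.603, 0.798, -0.001], [0.798, 0.603, -0.001], [-0.0, -0.001, -1.0]]
force: [0.5, -0.1, 0.3]
grip_width: 1.004
gripper_force: 0.0
```

Call:
arm_command --series '[{"x": -0.401, "y": -0.05, "z": -0.013, "rx": 0, "ry": 0, "rz": 0.7, "fingers": 1}, {"x": -0.401, "y": -0.05, "z": -0.013, "rx": 0, "ry": 0, "rz": 0.7, "fingers": 1}, {"x": -0.401, "y": -0.05, "z": -0.013, "rx": 0, "ry": 0, "rz": 0.7, "fingers": 1}, {"x": -0.401, "y": -0.05, "z": -0.013, "rx": 0, "ry": 0, "rz": 0.7, "fingers": 1}, {"x": -0.401, "y": -0.05, "z": -0.013, "rx": 0, "ry": 0, "rz": 0.7, "fingers": 1}, {"x": -0.401, "y": -0.05, "z": -0.013, "rx": 0, "ry": 0, "rz": 0.7, "fingers": 1}, {"x": -0.401, "y": -0.05, "z": -0.013, "rx": 0, "ry": 0, "rz": 0.7, "fingers": 1}, {"x": -0.401, "y": -0.05, "z": -0.013, "rx": 0, "ry": 0, "rz": 0.7, "fingers": 1}, {"x": -0.66, "y": -0.28, "z": -0.013, "rx": 0, "ry": 0, "rz": 0.7, "fingers": 1}, {"x": -0.66, "y": -0.28, "z": -0.013, "rx": 0, "ry": 0, "rz": 0.7, "fingers": 1}, {"x": -0.66, "y": -0.28, "z": -0.013, "rx": 0, "ry": 0, "rz": 0.7, "fingers": 1}, {"x": -0.66, "y": -0.28, "z": -0.013, "rx": 0, "ry": 0, "rz": 0.7, "fingers": 1}, {"x": -0.66, "y": -0.28, "z": -0.013, "rx": 0, "ry": 0, "rz": 0.7, "fingers": 1}, {"x": -0.66, "y": -0.28, "z": -0.013, "rx": 0, "ry": 0, "rz": 0.7, "fingers": 1}, {"x": -0.66, "y": -0.28, "z": -0.013, "rx": 0, "ry": 0, "rz": 0.7, "fingers": 1}, {"x": -0.66, "y": -0.28, "z": -0.013, "rx": 0, "ry": 0, "rz": 0.7, "fingers": 1}, {"x": -0.66, "y": -0.28, "z": -0.013, "rx": 0, "ry": 0, "rz": 0.7, "fingers": 1}]'

```text
clock: 2.2
tcp_pos: [495.4, -223.1, 264.5]
tcp_rot: [[0.05, 0.999, -0.001], [0.999, -0.05, 0.001], [0.001, -0.001, -1.0]]
force: [0.2, 0.2, 0.1]
grip_width: 0.996
gripper_force: 0.0
```

Call:
arm_command --series '[{"x": -0.002, "y": -0.003, "z": 0.05, "rx": 0, "ry": 0, "rz": 0, "fingers": 1}, {"x": -0.002, "y": -0.003, "z": 0.08, "rx": 0, "ry": 0, "rz": 0, "fingers": 1}, {"x": -0.002, "y": -0.003, "z": 0.1, "rx": 0, "ry": 0, "rz": 0, "fingers": 1}, {"x": -0.002, "y": -0.003, "z": 0.107, "rx": 0, "ry": 0, "rz": 0, "fingers": 1}, {"x": -0.002, "y": -0.003, "z": 0.107, "rx": 0, "ry": 0, "rz": 0, "fingers": -0.2}, {"x": -0.002, "y": -0.003, "z": 0.107, "rx": 0, "ry": 0, "rz": 0, "fingers": -0.2}, {"x": -0.002, "y": -0.003, "z": 0.107, "rx": 0, "ry": 0, "rz": 0, "fingers": -0.2}, {"x": -0.002, "y": -0.003, "z": 0.107, "rx": 0, "ry": 0, "rz": 0, "fingers": -0.2}]' --newtons 40

```text
clock: 3.0
tcp_pos: [493.6, -224.5, 159.8]
tcp_rot: [[0.047, 0.999, 0.002], [0.999, -0.047, -0.002], [-0.001, 0.002, -1.0]]
force: [-0.5, 1.1, 0.1]
grip_width: 0.401
gripper_force: 0.0
```

```bash
python3 - <<'E'
from workcell import viewer
from h import *
c=viewer.capture("side");t=viewer.capture("top")
im=np.hstack([crop(c,270,170,95,120,4),crop(t,335,150,100,120,4)])
cv2.imwrite("pics/g1.png",im)
E
```

```text
(no output)
```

View pics/g1.png

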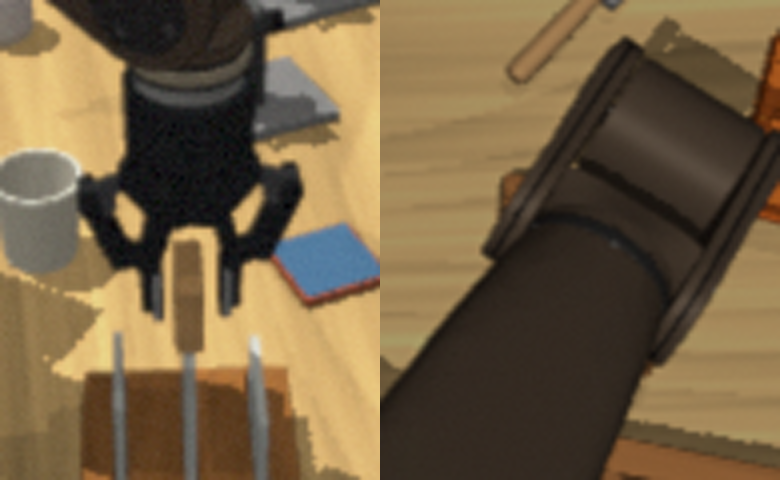

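The side view shows the fingers centred on the grip (columns 160 to 220, grip 172 to 205). Closing firmly.

Call:
arm_command --series '[{"x": 0, "y": 0, "z": 0.0, "rx": 0, "ry": 0, "rz": 0, "fingers": -1}, {"x": 0, "y": 0, "z": 0.0, "rx": 0, "ry": 0, "rz": 0, "fingers": -1}, {"x": 0, "y": 0, "z": 0.0, "rx": 0, "ry": 0, "rz": 0, "fingers": -1}, {"x": 0, "y": 0, "z": 0.0, "rx": 0, "ry": 0, "rz": 0, "fingers": -1}, {"x": 0, "y": 0, "z": 0.0, "rx": 0, "ry": 0, "rz": 0, "fingers": -1}, {"x": 0, "y": 0, "z": 0.0, "rx": 0, "ry": 0, "rz": 0, "fingers": -1}]' --newtons 90

```text
clock: 3.7
tcp_pos: [492.7, -224.5, 158.8]
tcp_rot: [[0.047, 0.999, -0.001], [0.999, -0.047, -0.001], [-0.001, -0.001, -1.0]]
force: [-3.2, -0.6, 6.2]
grip_width: 0.206
gripper_force: 88.1
```

Call:
arm_command --series '[{"x": 0, "y": 0, "z": -0.01, "rx": 0, "ry": 0, "rz": 0, "fingers": -1}, {"x": 0, "y": 0, "z": -0.025, "rx": 0, "ry": 0, "rz": 0, "fingers": -1}, {"x": 0, "y": 0, "z": -0.05, "rx": 0, "ry": 0, "rz": 0, "fingers": -1}, {"x": 0, "y": 0, "z": -0.08, "rx": 0, "ry": 0, "rz": 0, "fingers": -1}, {"x": 0, "y": 0, "z": -0.11, "rx": 0, "ry": 0, "rz": 0, "fingers": -1}, {"x": 0, "y": 0, "z": -0.112, "rx": 0, "ry": 0, "rz": 0, "fingers": -1}, {"x": 0, "y": 0, "z": -0.112, "rx": 0, "ry": 0, "rz": 0, "fingers": -1}]'

```text
clock: 4.4
tcp_pos: [493.1, -224.2, 270.9]
tcp_rot: [[0.047, 0.999, 0.002], [0.999, -0.047, -0.001], [-0.001, 0.002, -1.0]]
force: [-0.3, 0.9, -2.9]
grip_width: 0.199
gripper_force: 88.0
```

Call:
arm_command --series '[{"x": 0.03, "y": 0.006, "z": 0, "rx": 0, "ry": 0, "rz": -0.1, "fingers": -1}, {"x": 0.07, "y": 0.014, "z": 0, "rx": 0, "ry": 0, "rz": -0.2, "fingers": -1}, {"x": 0.115, "y": 0.022, "z": 0, "rx": 0, "ry": 0, "rz": -0.3, "fingers": -1}, {"x": 0.16, "y": 0.031, "z": 0, "rx": 0, "ry": 0, "rz": -0.323, "fingers": -1}, {"x": 0.205, "y": 0.04, "z": 0, "rx": 0, "ry": 0, "rz": -0.323, "fingers": -1}, {"x": 0.25, "y": 0.048, "z": 0, "rx": 0, "ry": 0, "rz": -0.323, "fingers": -1}, {"x": 0.295, "y": 0.057, "z": 0, "rx": 0, "ry": 0, "rz": -0.323, "fingers": -1}, {"x": 0.335, "y": 0.065, "z": 0, "rx": 0, "ry": 0, "rz": -0.323, "fingers": -1}, {"x": 0.365, "y": 0.071, "z": 0, "rx": 0, "ry": 0, "rz": -0.323, "fingers": -1}, {"x": 0.375, "y": 0.073, "z": 0, "rx": 0, "ry": 0, "rz": -0.323, "fingers": -1}, {"x": 0.375, "y": 0.073, "z": 0, "rx": 0, "ry": 0, "rz": -0.323, "fingers": -1}, {"x": 0.375, "y": 0.073, "z": 0, "rx": 0, "ry": 0, "rz": -0.323, "fingers": -1}]'

```text
clock: 5.6
tcp_pos: [582.7, 146.1, 268.6]
tcp_rot: [[-0.272, 0.962, -0.003], [0.962, 0.272, -0.001], [-0.0, -0.003, -1.0]]
force: [0.1, 0.1, -1.7]
grip_width: 0.2
gripper_force: 87.8
```

```bash
python3 - <<'E'
from workcell import viewer,r
from h import *
c=viewer.capture("side");t=viewer.capture("top")
im=np.hstack([crop(c,285,100,95,110,4),crop(t,200,140,100,110,4)])
cv2.imwrite("pics/g2.png",im);s=r.read_state();print(s["tcp_pos"],s["tcp_rot"],s["force"])
E
```

```text
[583.06339808 145.54367103 269.53087915] [[-2.70927407e-01  9.62598956e-01 -1.26091016e-03]
 [ 9.62599753e-01  2.70926847e-01 -5.99048076e-04]
 [-2.35028639e-04 -1.37605035e-03 -9.99999026e-01]] [-0.49166154  0.0864887  -3.0360374 ]
```

View pics/g2.png

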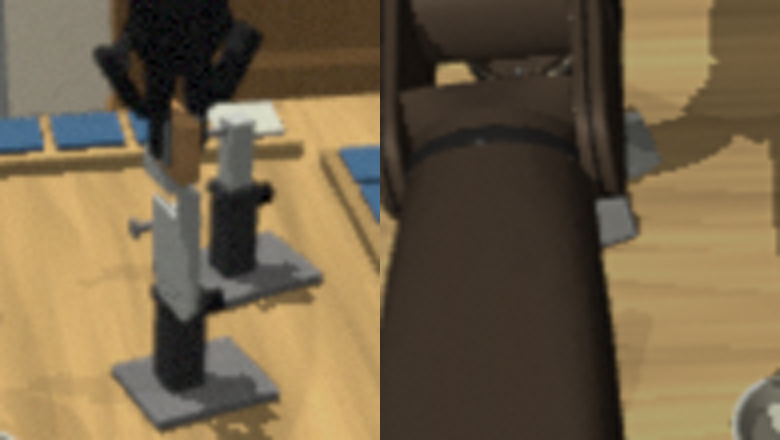

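Side crop: template edge-on before the mast; pin head visible at (137,228). Lowering to just above the pin, then checking the bar end against the head.

Call:
arm_command --series '[{"x": 0, "y": 0, "z": 0.01, "rx": 0, "ry": 0, "rz": 0, "fingers": -1}, {"x": 0, "y": 0, "z": 0.02, "rx": 0, "ry": 0, "rz": 0, "fingers": -1}, {"x": 0, "y": 0, "z": 0.028, "rx": 0, "ry": 0, "rz": 0, "fingers": -1}, {"x": 0, "y": 0, "z": 0.03, "rx": 0, "ry": 0, "rz": 0, "fingers": -1}, {"x": 0, "y": 0, "z": 0.03, "rx": 0, "ry": 0, "rz": 0, "fingers": -1}, {"x": 0, "y": 0, "z": 0.03, "rx": 0, "ry": 0, "rz": 0, "fingers": -1}]'

```text
clock: 6.3
tcp_pos: [583.6, 147.0, 240.5]
tcp_rot: [[-0.272, 0.962, 0.0], [0.962, 0.272, 0.0], [-0.0, 0.0, -1.0]]
force: [0.1, 0.4, -3.1]
grip_width: 0.2
gripper_force: 87.8
```

```bash
python3 - <<'E'
from workcell import viewer,r
from h import *
np.set_printoptions(precision=1,suppress=True)
c=viewer.capture("side")
im=crop(c,305,120,60,60,10)
cv2.imwrite("pics/g3.png",im);s=r.read_state();p=s["tcp_pos"];print(p,s["force"])
R=s["tcp_rot"];ex,ey=R[:,1],R[:,0]
T=lambda x,y,z:p+ex*x+ey*y+np.array([0,0,z-146.8])
a=.276;X=np.array([np.cos(a),np.sin(a),0]);Y=np.array([-np.sin(a),np.cos(a),0]);M=np.array([598,201.5,0])
St=lambda x,y,z:M+X*x+Y*y+np.array([0,0,z])
k=lambda q:(proj(c,q)-[305,120])*10+5
for n,q in dict(barend_lo_m=T(-3,58,99),barend_hi_m=T(-3,58,122),barend_hi_p=T(3,58,122),near_hi_m=T(-3,-38,122),near_lo_m=T(-3,-38,15),near_lo_p=T(3,-38,15),head172=St(-42.5,0,172),mast_nearL=St(-12,-12,181),mast_nearR=St(12,-12,181)).items():print(n,k(q))
E
```

```text
[583.7 147.1 240.7] [ 0.6  0.2 -2. ]
barend_lo_m [153.4 301.2]
barend_hi_m [153.2 237.7]
barend_hi_p [170.1 234.2]
near_hi_m [282.  366.5]
near_lo_m [276.6 661.2]
near_lo_p [293.4 657. ]
head172 [135.1 377. ]
mast_nearL [235.2 350.1]
mast_nearR [301.3 335.6]
```

View pics/g3.png

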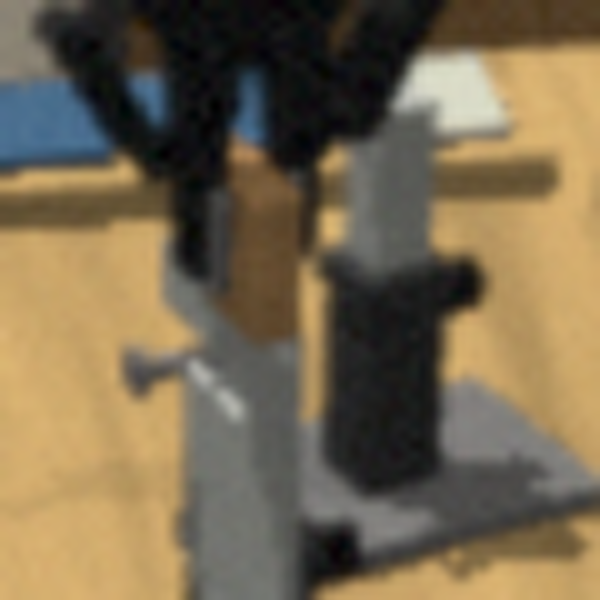

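The head at (135,368) fits the stand estimate with pin z near 174. The plate's edge at x≈190 lies about 3 mm further right than predicted, so I'll shift 2.5 mm towards the head and feel down.

Call:
arm_command --series '[{"x": 0, "y": -0.0025, "z": 0.004, "rx": 0, "ry": 0, "rz": 0, "fingers": -1}, {"x": 0, "y": -0.0025, "z": 0.008, "rx": 0, "ry": 0, "rz": 0, "fingers": -1}, {"x": 0, "y": -0.0025, "z": 0.01, "rx": 0, "ry": 0, "rz": 0, "fingers": -1}, {"x": 0, "y": -0.0025, "z": 0.01, "rx": 0, "ry": 0, "rz": 0, "fingers": -1}, {"x": 0, "y": -0.0025, "z": 0.01, "rx": 0, "ry": 0, "rz": 0, "fingers": -1}, {"x": 0, "y": -0.0025, "z": 0.01, "rx": 0, "ry": 0, "rz": 0, "fingers": -1}]'

```text
clock: 6.95
tcp_pos: [581.1, 146.3, 230.4]
tcp_rot: [[-0.273, 0.962, 0.0], [0.962, 0.273, 0.0], [-0.0, 0.0, -1.0]]
force: [-0.1, -0.6, -2.6]
grip_width: 0.199
gripper_force: 87.9
```

Call:
arm_command --series '[{"x": 0, "y": 0, "z": 0.0005, "rx": 0, "ry": 0, "rz": 0, "fingers": -1}, {"x": 0, "y": 0, "z": 0.001, "rx": 0, "ry": 0, "rz": 0, "fingers": -1}, {"x": 0, "y": 0, "z": 0.0015, "rx": 0, "ry": 0, "rz": 0, "fingers": -1}, {"x": 0, "y": 0, "z": 0.0015, "rx": 0, "ry": 0, "rz": 0, "fingers": -1}]'

```text
clock: 7.35
tcp_pos: [580.9, 146.3, 228.6]
tcp_rot: [[-0.272, 0.962, -0.0], [0.962, 0.272, 0.0], [0.0, -0.0, -1.0]]
force: [-0.8, -0.5, -2.6]
grip_width: 0.198
gripper_force: 87.9
```

Call:
arm_command --series '[{"x": 0, "y": 0, "z": 0.0005, "rx": 0, "ry": 0, "rz": 0, "fingers": -1}, {"x": 0, "y": 0, "z": 0.001, "rx": 0, "ry": 0, "rz": 0, "fingers": -1}, {"x": 0, "y": 0, "z": 0.0015, "rx": 0, "ry": 0, "rz": 0, "fingers": -1}, {"x": 0, "y": 0, "z": 0.0015, "rx": 0, "ry": 0, "rz": 0, "fingers": -1}]'

```text
clock: 7.75
tcp_pos: [580.9, 146.3, 227.1]
tcp_rot: [[-0.273, 0.962, -0.0], [0.962, 0.273, -0.0], [0.0, -0.0, -1.0]]
force: [0.2, 0.4, -2.1]
grip_width: 0.2
gripper_force: 87.9
```

Call:
arm_command --series '[{"x": 0, "y": 0, "z": 0.0005, "rx": 0, "ry": 0, "rz": 0, "fingers": -1}, {"x": 0, "y": 0, "z": 0.001, "rx": 0, "ry": 0, "rz": 0, "fingers": -1}, {"x": 0, "y": 0, "z": 0.001, "rx": 0, "ry": 0, "rz": 0, "fingers": -1}]'

```text
clock: 8.05
tcp_pos: [580.9, 146.3, 226.1]
tcp_rot: [[-0.273, 0.962, -0.0], [0.962, 0.273, -0.0], [-0.0, -0.0, -1.0]]
force: [0.6, -0.2, -2.0]
grip_width: 0.204
gripper_force: 87.9
```

Call:
arm_command --series '[{"x": 0, "y": 0, "z": 0.0005, "rx": 0, "ry": 0, "rz": 0, "fingers": -1}, {"x": 0, "y": 0, "z": 0.001, "rx": 0, "ry": 0, "rz": 0, "fingers": -1}, {"x": 0, "y": 0, "z": 0.001, "rx": 0, "ry": 0, "rz": 0, "fingers": -1}]'

```text
clock: 8.35
tcp_pos: [581.0, 146.3, 225.1]
tcp_rot: [[-0.272, 0.962, -0.0], [0.962, 0.272, -0.0], [-0.0, -0.0, -1.0]]
force: [0.8, -0.3, -2.1]
grip_width: 0.198
gripper_force: 87.9
```

Call:
arm_command --series '[{"x": 0, "y": 0, "z": 0.0005, "rx": 0, "ry": 0, "rz": 0, "fingers": -1}, {"x": 0, "y": 0, "z": 0.001, "rx": 0, "ry": 0, "rz": 0, "fingers": -1}, {"x": 0, "y": 0, "z": 0.001, "rx": 0, "ry": 0, "rz": 0, "fingers": -1}]'

```text
clock: 8.65
tcp_pos: [581.1, 146.3, 224.8]
tcp_rot: [[-0.273, 0.962, 0.0], [0.962, 0.273, -0.0], [-0.0, 0.0, -1.0]]
force: [-1.1, -2.4, 0.7]
grip_width: 0.198
gripper_force: 88.3
```

Contact was felt at TCP z ≈ 225.0. Raising about 3 mm and sliding along +y.

Call:
arm_command --series '[{"x": 0, "y": 0, "z": -0.002, "rx": 0, "ry": 0, "rz": 0, "fingers": -1}, {"x": 0, "y": 0, "z": -0.0035, "rx": 0, "ry": 0, "rz": 0, "fingers": -1}, {"x": 0, "y": 0, "z": -0.0035, "rx": 0, "ry": 0, "rz": 0, "fingers": -1}, {"x": 0.003, "y": 0, "z": -0.0035, "rx": 0, "ry": 0, "rz": 0, "fingers": -1}, {"x": 0.006, "y": 0, "z": -0.0035, "rx": 0, "ry": 0, "rz": 0, "fingers": -1}, {"x": 0.009, "y": 0, "z": -0.0035, "rx": 0, "ry": 0, "rz": 0, "fingers": -1}, {"x": 0.012, "y": 0, "z": -0.0035, "rx": 0, "ry": 0, "rz": 0, "fingers": -1}, {"x": 0.015, "y": 0, "z": -0.0035, "rx": 0, "ry": 0, "rz": 0, "fingers": -1}, {"x": 0.015, "y": 0, "z": -0.0035, "rx": 0, "ry": 0, "rz": 0, "fingers": -1}]'

```text
clock: 9.55
tcp_pos: [576.7, 161.2, 227.7]
tcp_rot: [[-0.273, 0.962, -0.0], [0.962, 0.273, 0.0], [0.0, -0.0, -1.0]]
force: [0.8, -0.3, -2.0]
grip_width: 0.203
gripper_force: 88.0
```

Call:
arm_command --series '[{"x": 0.003, "y": 0, "z": 0, "rx": 0, "ry": 0, "rz": 0, "fingers": -1}, {"x": 0.007, "y": 0, "z": 0, "rx": 0, "ry": 0, "rz": 0, "fingers": -1}, {"x": 0.011, "y": 0, "z": 0, "rx": 0, "ry": 0, "rz": 0, "fingers": -1}, {"x": 0.015, "y": 0, "z": 0, "rx": 0, "ry": 0, "rz": 0, "fingers": -1}, {"x": 0.019, "y": 0, "z": 0, "rx": 0, "ry": 0, "rz": 0, "fingers": -1}, {"x": 0.022, "y": 0, "z": 0, "rx": 0, "ry": 0, "rz": 0, "fingers": -1}, {"x": 0.025, "y": 0, "z": 0, "rx": 0, "ry": 0, "rz": 0, "fingers": -1}, {"x": 0.025, "y": 0, "z": 0, "rx": 0, "ry": 0, "rz": 0, "fingers": -1}]'

```text
clock: 10.35
tcp_pos: [569.9, 185.2, 227.7]
tcp_rot: [[-0.273, 0.962, -0.0], [0.962, 0.273, 0.0], [0.0, -0.0, -1.0]]
force: [-0.8, 0.0, -2.4]
grip_width: 0.201
gripper_force: 88.0
```

Call:
arm_command --series '[{"x": 0.001, "y": 0, "z": 0, "rx": 0, "ry": 0, "rz": 0, "fingers": -1}, {"x": 0.002, "y": 0, "z": 0, "rx": 0, "ry": 0, "rz": 0, "fingers": -1}, {"x": 0.003, "y": 0, "z": 0, "rx": 0, "ry": 0, "rz": 0, "fingers": -1}, {"x": 0.004, "y": 0, "z": 0, "rx": 0, "ry": 0, "rz": 0, "fingers": -1}, {"x": 0.004, "y": 0, "z": 0, "rx": 0, "ry": 0, "rz": 0, "fingers": -1}]'

```text
clock: 10.85
tcp_pos: [568.9, 188.7, 227.7]
tcp_rot: [[-0.273, 0.962, -0.0], [0.962, 0.273, 0.0], [0.0, -0.0, -1.0]]
force: [0.2, -0.1, -2.3]
grip_width: 0.202
gripper_force: 88.0
```

Call:
arm_command --series '[{"x": 0.001, "y": 0, "z": 0, "rx": 0, "ry": 0, "rz": 0, "fingers": -1}, {"x": 0.002, "y": 0, "z": 0, "rx": 0, "ry": 0, "rz": 0, "fingers": -1}, {"x": 0.002, "y": 0, "z": 0, "rx": 0, "ry": 0, "rz": 0, "fingers": -1}]'

```text
clock: 11.15
tcp_pos: [568.4, 190.7, 227.7]
tcp_rot: [[-0.273, 0.962, -0.0], [0.962, 0.273, 0.0], [0.0, -0.0, -1.0]]
force: [-0.1, -0.8, -1.4]
grip_width: 0.196
gripper_force: 88.0
```

Call:
arm_command --series '[{"x": 0.001, "y": 0, "z": 0, "rx": 0, "ry": 0, "rz": 0, "fingers": -1}, {"x": 0.0015, "y": 0, "z": 0, "rx": 0, "ry": 0, "rz": 0, "fingers": -1}, {"x": 0.0015, "y": 0, "z": 0, "rx": 0, "ry": 0, "rz": 0, "fingers": -1}]'

```text
clock: 11.45
tcp_pos: [568.0, 192.1, 227.7]
tcp_rot: [[-0.273, 0.962, 0.0], [0.962, 0.273, -0.0], [-0.0, 0.0, -1.0]]
force: [1.1, -0.5, -2.0]
grip_width: 0.196
gripper_force: 88.0
```

Call:
arm_command --series '[{"x": 0.0005, "y": 0, "z": 0, "rx": 0, "ry": 0, "rz": 0, "fingers": -1}, {"x": 0.001, "y": 0, "z": 0, "rx": 0, "ry": 0, "rz": 0, "fingers": -1}, {"x": 0.001, "y": 0, "z": 0, "rx": 0, "ry": 0, "rz": 0, "fingers": -1}]'

```text
clock: 11.75
tcp_pos: [567.7, 193.0, 227.7]
tcp_rot: [[-0.273, 0.962, -0.0], [0.962, 0.273, 0.0], [0.0, -0.0, -1.0]]
force: [0.3, 0.5, -2.0]
grip_width: 0.201
gripper_force: 88.0
```

Slid 48.5 mm so far; continuing in 1 mm steps until it touches.

Call:
arm_command --series '[{"x": 0.0005, "y": 0, "z": 0, "rx": 0, "ry": 0, "rz": 0, "fingers": -1}, {"x": 0.001, "y": 0, "z": 0, "rx": 0, "ry": 0, "rz": 0, "fingers": -1}, {"x": 0.001, "y": 0, "z": 0, "rx": 0, "ry": 0, "rz": 0, "fingers": -1}]'

```text
clock: 12.05
tcp_pos: [567.5, 194.0, 227.7]
tcp_rot: [[-0.273, 0.962, 0.0], [0.962, 0.273, 0.0], [0.0, 0.0, -1.0]]
force: [0.4, 0.2, -2.1]
grip_width: 0.201
gripper_force: 88.0
```

Call:
arm_command --series '[{"x": 0.0005, "y": 0, "z": 0, "rx": 0, "ry": 0, "rz": 0, "fingers": -1}, {"x": 0.001, "y": 0, "z": 0, "rx": 0, "ry": 0, "rz": 0, "fingers": -1}, {"x": 0.001, "y": 0, "z": 0, "rx": 0, "ry": 0, "rz": 0, "fingers": -1}]'

```text
clock: 12.35
tcp_pos: [567.2, 195.0, 227.7]
tcp_rot: [[-0.273, 0.962, 0.0], [0.962, 0.273, -0.0], [-0.0, 0.0, -1.0]]
force: [-0.3, 0.4, -2.4]
grip_width: 0.198
gripper_force: 88.0
```

Call:
arm_command --series '[{"x": 0.0005, "y": 0, "z": 0, "rx": 0, "ry": 0, "rz": 0, "fingers": -1}, {"x": 0.001, "y": 0, "z": 0, "rx": 0, "ry": 0, "rz": 0, "fingers": -1}, {"x": 0.001, "y": 0, "z": 0, "rx": 0, "ry": 0, "rz": 0, "fingers": -1}]'

```text
clock: 12.65
tcp_pos: [566.9, 195.9, 227.7]
tcp_rot: [[-0.273, 0.962, -0.0], [0.962, 0.273, -0.0], [-0.0, -0.0, -1.0]]
force: [-0.6, -0.5, -2.6]
grip_width: 0.206
gripper_force: 88.0
```

Call:
arm_command --series '[{"x": 0.0005, "y": 0, "z": 0, "rx": 0, "ry": 0, "rz": 0, "fingers": -1}, {"x": 0.001, "y": 0, "z": 0, "rx": 0, "ry": 0, "rz": 0, "fingers": -1}, {"x": 0.001, "y": 0, "z": 0, "rx": 0, "ry": 0, "rz": 0, "fingers": -1}]'

```text
clock: 12.95
tcp_pos: [566.8, 196.3, 227.7]
tcp_rot: [[-0.273, 0.962, 0.0], [0.962, 0.273, -0.001], [-0.001, -0.0, -1.0]]
force: [0.8, -2.1, -2.4]
grip_width: 0.204
gripper_force: 88.0
```

The slot's inner end was felt at y ≈ 196.3. Backing off 2.5 mm to centre the notch, then lowering.

Call:
arm_command --series '[{"x": -0.0015, "y": 0, "z": 0, "rx": 0, "ry": 0, "rz": 0, "fingers": -1}, {"x": -0.0031, "y": 0, "z": 0, "rx": 0, "ry": 0, "rz": 0, "fingers": -1}, {"x": -0.0031, "y": 0, "z": 0, "rx": 0, "ry": 0, "rz": 0, "fingers": -1}, {"x": -0.0031, "y": 0, "z": 0.001, "rx": 0, "ry": 0, "rz": 0, "fingers": -1}, {"x": -0.0031, "y": 0, "z": 0.002, "rx": 0, "ry": 0, "rz": 0, "fingers": -1}, {"x": -0.0031, "y": 0, "z": 0.003, "rx": 0, "ry": 0, "rz": 0, "fingers": -1}, {"x": -0.0031, "y": 0, "z": 0.004, "rx": 0, "ry": 0, "rz": 0, "fingers": -1}, {"x": -0.0031, "y": 0, "z": 0.004, "rx": 0, "ry": 0, "rz": 0, "fingers": -1}]'

```text
clock: 13.75
tcp_pos: [567.3, 193.9, 223.4]
tcp_rot: [[-0.273, 0.962, -0.001], [0.962, 0.273, -0.0], [0.0, -0.001, -1.0]]
force: [0.3, 0.6, -2.7]
grip_width: 0.2
gripper_force: 88.0
```

Call:
arm_command --series '[{"x": 0, "y": 0, "z": 0.001, "rx": 0, "ry": 0, "rz": 0, "fingers": -1}, {"x": 0, "y": 0, "z": 0.002, "rx": 0, "ry": 0, "rz": 0, "fingers": -1}, {"x": 0, "y": 0, "z": 0.003, "rx": 0, "ry": 0, "rz": 0, "fingers": -1}, {"x": 0, "y": 0, "z": 0.004, "rx": 0, "ry": 0, "rz": 0, "fingers": -1}, {"x": 0, "y": 0, "z": 0.005, "rx": 0, "ry": 0, "rz": 0, "fingers": -1}, {"x": 0, "y": 0, "z": 0.005, "rx": 0, "ry": 0, "rz": 0, "fingers": -1}]'

```text
clock: 14.35
tcp_pos: [567.4, 193.8, 218.5]
tcp_rot: [[-0.272, 0.962, -0.0], [0.962, 0.272, -0.0], [0.0, -0.0, -1.0]]
force: [0.2, 0.6, -3.1]
grip_width: 0.202
gripper_force: 88.0
```

Call:
arm_command --series '[{"x": 0, "y": 0, "z": 0.0005, "rx": 0, "ry": 0, "rz": 0, "fingers": -1}, {"x": 0, "y": 0, "z": 0.001, "rx": 0, "ry": 0, "rz": 0, "fingers": -1}, {"x": 0, "y": 0, "z": 0.001, "rx": 0, "ry": 0, "rz": 0, "fingers": -1}]'

```text
clock: 14.65
tcp_pos: [567.5, 193.8, 217.7]
tcp_rot: [[-0.273, 0.962, -0.0], [0.962, 0.273, -0.0], [-0.0, -0.0, -1.0]]
force: [-0.4, -0.6, -1.8]
grip_width: 0.198
gripper_force: 88.0
```

Call:
arm_command --series '[{"x": 0, "y": 0, "z": 0.0005, "rx": 0, "ry": 0, "rz": 0, "fingers": -1}, {"x": 0, "y": 0, "z": 0.001, "rx": 0, "ry": 0, "rz": 0, "fingers": -1}, {"x": 0, "y": 0, "z": 0.001, "rx": 0, "ry": 0, "rz": 0, "fingers": -1}]'

```text
clock: 14.95
tcp_pos: [567.6, 193.8, 217.0]
tcp_rot: [[-0.273, 0.962, 0.0], [0.962, 0.273, 0.0], [-0.0, 0.0, -1.0]]
force: [-0.4, -0.7, -0.6]
grip_width: 0.203
gripper_force: 88.0
```

```bash
python3 - <<'E'
from workcell import viewer,r
from h import *
c=viewer.capture("side")
cv2.imwrite("pics/g4.png",crop(c,295,110,75,75,8));s=r.read_state();print(s["tcp_pos"],s["force"],s["moment"])
E
```

```text
[567.57935358 193.83831618 216.98903623] [-0.55360002 -0.2858315  -0.20280459] [ 0.00073037  0.04271199 -0.05603338]
```

View pics/g4.png

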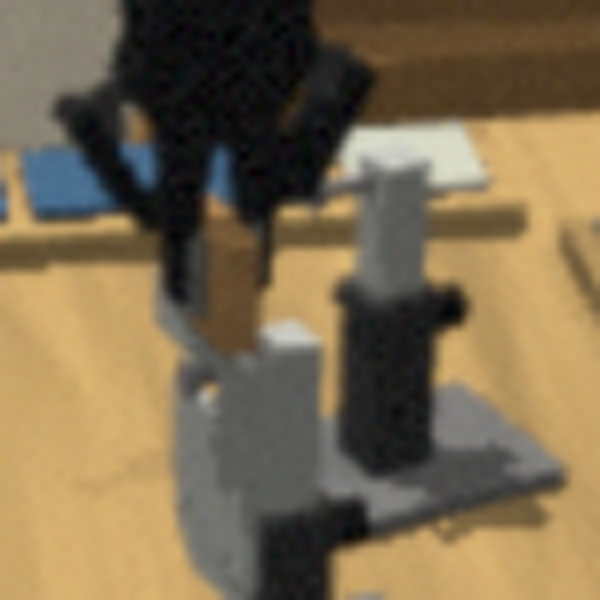

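The crop shows the plate seated beside the mast with the head at about (190,375). The pin now carries the weight at exactly the expected height of 217.0. Releasing gently.

Call:
arm_command --series '[{"x": 0, "y": 0, "z": 0.0002, "rx": 0, "ry": 0, "rz": 0, "fingers": -1}, {"x": 0, "y": 0, "z": 0.0002, "rx": 0, "ry": 0, "rz": 0, "fingers": -1}, {"x": 0, "y": 0, "z": 0.0002, "rx": 0, "ry": 0, "rz": 0, "fingers": -0.55}, {"x": 0, "y": 0, "z": 0.0002, "rx": 0, "ry": 0, "rz": 0, "fingers": -0.5}, {"x": 0, "y": 0, "z": 0.0002, "rx": 0, "ry": 0, "rz": 0, "fingers": -0.4}, {"x": 0, "y": 0, "z": 0.0002, "rx": 0, "ry": 0, "rz": 0, "fingers": -0.2}, {"x": 0, "y": 0, "z": 0.0002, "rx": 0, "ry": 0, "rz": 0, "fingers": 0}, {"x": 0, "y": 0, "z": 0.0002, "rx": 0, "ry": 0, "rz": 0, "fingers": 0}, {"x": 0, "y": 0, "z": 0.0002, "rx": 0, "ry": 0, "rz": 0, "fingers": 0}]' --newtons 20

```text
clock: 15.9
tcp_pos: [567.5, 193.8, 216.5]
tcp_rot: [[-0.273, 0.962, -0.0], [0.962, 0.273, -0.0], [-0.0, -0.0, -1.0]]
force: [-0.2, 0.9, -1.0]
grip_width: 0.499
gripper_force: 0.0
```

Call:
arm_command --series '[{"x": 0, "y": 0, "z": -0.01, "rx": 0, "ry": 0, "rz": 0, "fingers": 0}, {"x": 0, "y": 0, "z": -0.03, "rx": 0, "ry": 0, "rz": 0, "fingers": 0}, {"x": 0, "y": 0, "z": -0.06, "rx": 0, "ry": 0, "rz": 0, "fingers": 0}, {"x": 0, "y": 0, "z": -0.1, "rx": 0, "ry": 0, "rz": 0, "fingers": 0}, {"x": 0, "y": 0, "z": -0.12, "rx": 0, "ry": 0, "rz": 0, "fingers": 0}, {"x": -0.05, "y": 0, "z": -0.12, "rx": 0, "ry": 0, "rz": 0, "fingers": 0}, {"x": -0.1, "y": 0, "z": -0.12, "rx": 0, "ry": 0, "rz": 0, "fingers": 0}, {"x": -0.15, "y": 0, "z": -0.12, "rx": 0, "ry": 0, "rz": 0, "fingers": 0}, {"x": -0.2, "y": 0, "z": -0.12, "rx": 0, "ry": 0, "rz": 0, "fingers": 0}, {"x": -0.24, "y": 0, "z": -0.12, "rx": 0, "ry": 0, "rz": 0, "fingers": 0}, {"x": -0.25, "y": 0, "z": -0.12, "rx": 0, "ry": 0, "rz": 0, "fingers": 0}, {"x": -0.25, "y": 0, "z": -0.12, "rx": 0, "ry": 0, "rz": 0, "fingers": 0}]'

```text
clock: 17.1
tcp_pos: [635.9, -48.2, 336.9]
tcp_rot: [[-0.27, 0.963, 0.0], [0.963, 0.27, 0.0], [0.0, 0.0, -1.0]]
force: [-0.6, 0.8, 0.8]
grip_width: 0.501
gripper_force: 0.0
```

```bash
python3 - <<'E'
from workcell import viewer,r
from h import *
c=viewer.capture("side");t=viewer.capture("top")
cv2.imwrite("pics/g5.png",np.hstack([crop(c,290,115,75,100,5),crop(t,205,140,75,100,5)]));print(r.read_state()["tcp_pos"])
E
```

```text
[635.50019364 -45.79244111 336.91487813]
```

View pics/g5.png

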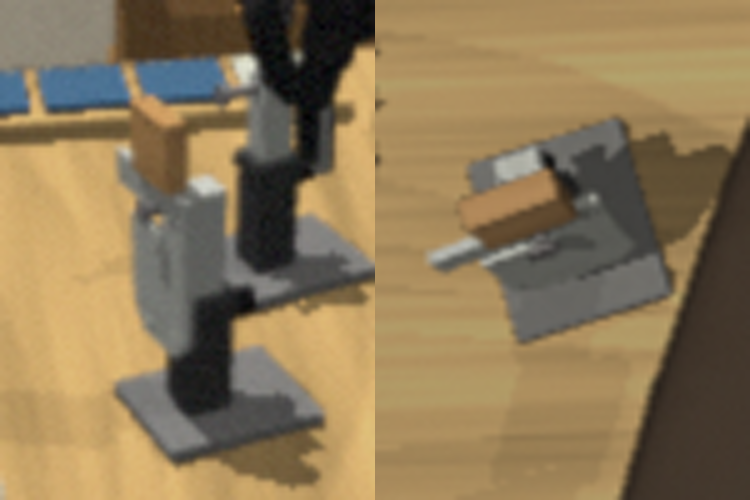

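It hangs upright on the pin with the gripper away: grip at (155,140) and plate at (165,270) in the side crop. I'll let it settle, check by image difference, then hand in.

Call:
arm_command --series '[{"x": 0, "y": 0, "z": 0, "rx": 0, "ry": 0, "rz": 0, "fingers": 0}, {"x": 0, "y": 0, "z": 0, "rx": 0, "ry": 0, "rz": 0, "fingers": 0}, {"x": 0, "y": 0, "z": 0, "rx": 0, "ry": 0, "rz": 0, "fingers": 0}, {"x": 0, "y": 0, "z": 0, "rx": 0, "ry": 0, "rz": 0, "fingers": 0}, {"x": 0, "y": 0, "z": 0, "rx": 0, "ry": 0, "rz": 0, "fingers": 0}, {"x": 0, "y": 0, "z": 0, "rx": 0, "ry": 0, "rz": 0, "fingers": 0}, {"x": 0, "y": 0, "z": 0, "rx": 0, "ry": 0, "rz": 0, "fingers": 0}, {"x": 0, "y": 0, "z": 0, "rx": 0, "ry": 0, "rz": 0, "fingers": 0}, {"x": 0, "y": 0, "z": 0, "rx": 0, "ry": 0, "rz": 0, "fingers": 0}, {"x": 0, "y": 0, "z": 0, "rx": 0, "ry": 0, "rz": 0, "fingers": 0}, {"x": 0, "y": 0, "z": 0, "rx": 0, "ry": 0, "rz": 0, "fingers": 0}, {"x": 0, "y": 0, "z": 0, "rx": 0, "ry": 0, "rz": 0, "fingers": 0}, {"x": 0, "y": 0, "z": 0, "rx": 0, "ry": 0, "rz": 0, "fingers": 0}, {"x": 0, "y": 0, "z": 0, "rx": 0, "ry": 0, "rz": 0, "fingers": 0}, {"x": 0, "y": 0, "z": 0, "rx": 0, "ry": 0, "rz": 0, "fingers": 0}]'

```text
clock: 18.7
tcp_pos: [635.6, -46.7, 336.5]
tcp_rot: [[-0.273, 0.962, -0.0], [0.962, 0.273, 0.0], [0.0, -0.0, -1.0]]
force: [-0.4, 1.1, -0.1]
grip_width: 0.5
gripper_force: 0.0
```

```bash
python3 - <<'E'
from workcell import viewer,job
from h import *
a=crop(viewer.capture("side"),290,115,75,100,1).astype(int)
for _ in range(6):viewer.capture("top")
b=crop(viewer.capture("side"),290,115,75,100,1).astype(int)
d=abs(a-b)[15:75,20:45];print(d.mean(),d.max())
o=cv2.resize(cv2.imread("pics/g5.png")[:,:375],(75,100),interpolation=cv2.INTER_AREA).astype(int);d=abs(a-o)[15:75,20:45];print(d.mean(),d.max())
if abs(a-b)[15:75,20:45].mean()<6: print(job.sign_off())
E
```

```text
1.9473333333333334 14
2.0251111111111113 14
the job is handed in; nothing more can be done
None
```

The template hangs upright and still from its notch on the nearest stand's pin, the gripper is clear of it, and the job was handed in at about 19 s with contact forces of only a few newtons.

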